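# Height check of a specimen holder under the gauge bridge

### The job

Check the holder with the red specimen for height: take it from the black tray, set it down flat in the flared mouth of the gauge, red specimen towards the yellow bridge bar, then push it along the lane so that the specimen passes under the bar and the holder meets the orange sprung stop pad. Lean on the pad with about 10 newtons for a second, never more than 16, without knocking the bar, then let go and leave the holder there; leave everything else where it is.

Things in the scene. Friction and masses are not known exactly. Their poses are not given: they have to be found in the camera images.
- holder_puck (a point): Centre of the red disc (30 mm diameter, 18 tall) fixed on a loose aluminium plate 110 long (x) x 44 wide x 18 mm thick, about 0.28 kg in all. The centre is 27 mm above the underside, 9 above the plate's top. x points to the plate's front end, 35 mm ahead of this point; z up. Grasp the disc from above, across the plate. It starts flat on the tray floor, 4 mm above the table.
- holder_rear (a point): Middle of the rear end face of that holder (44 wide x 18 mm high, the end with a black stripe on top; the face to push on), 9 mm above its underside and 75 mm behind the red disc's centre; x towards the front end.
- gauge: Fixed height gauge, base plate 130 wide and 8 mm thick, from x = -145 to +125 mm. Origin at table level below the yellow bar; x is the pushing direction, y across, z up. Lane floor at z = 8 mm. Steel fences 12 mm above it, straight and 50 mm apart from x = -35 to +70 mm, flaring to 76 mm apart at x = -80 mm, open apron before. Blue bridge posts at y = +-50 mm, 16 mm wide.
- lane_mouth (a point): Point on the lane floor, 85 mm before the bar, axes as the gauge. Set the holder down flat with its middle here (red disc 65 mm before the bar, front end 30 mm before it). Sliding it on takes 1 to 4 N of friction.
- lane_end (a point): Point on the lane floor, 70 mm past the bar, axes as the gauge. The orange stop pad's face (36 wide, from 2 to 26 mm high) stands up to 10 mm before or after it: its blue carriage is clamped elsewhere each time and not reported, so find it by feel. With the holder on the pad, its rear end is still 30 to 50 mm before the bar: the pusher need not pass under.
- bar: Fixed yellow bridge bar across the lane, 10 mm along the lane, 116 mm long (y), 12 mm high; origin at its centre. Underside 38.5 mm above the lane floor, top 50.5 mm above it; the specimen clears it by about 2.5 mm if the holder stays flat on the floor. Axes as the gauge.
- stop_pad (a joint): How far the orange stop pad is pressed in, in metres: 0 at rest, grows along the gauge's +x, 12 mm at most. Preload 3 N, then 2 N per mm: 10 N is 3.5 mm, 16 N is 6.5 mm. The pad springs back and pushes the holder back a little when released.
- green_holder_puck (a point): Green specimen on an identical holder lying on the same tray; leave it. Site at the centre of the green disc, axes as the red one.
- wood_box: Loose wooden box 70 x 130 x 45 mm; origin at the centre of its underside. Leave it.
- oil_bottle: Small amber bottle, 34 mm diameter, 75 mm tall; origin at the centre of its underside. Leave it.
- joystick: White microscope joystick box 100 x 60 x 20 mm with a blue knob to 50 mm height; origin at the centre of its underside. Leave it.
- dish: Shallow glass dish, 90 mm diameter, 16 mm tall; origin at the centre of its underside. Leave it.
- brush: Red-handled brush about 150 mm long, lying on the table; leave it.
- weight: Brass weight, 40 mm diameter, 35 mm tall; origin at the centre of its underside. Leave it.
Not all that is in view belongs to the job. Leave any purple look-alike of the part that bears holder_puck alone.

How it is judged:
By the outcome, as a careful person would: the job done as asked, in the order asked, and still so for the second after the job is handed in, with the robot touching nothing.
It also fails if it takes over 67 s, if anything falls off the work surface, if the arm or the gripper's body presses on something with over 40 N, if the wrist force passes 120 N, or if a joint passes its speed limit or range.

### The arm

A 6-joint arm with a two-finger parallel gripper is mounted at the origin on the work surface. World frame = base frame: x ahead of the robot, y to its left, z up, the work surface at z = 0. Lengths are in m, angles in rad, forces in N, time in s.
With the tool pointing down it reaches from about 0.4 to 0.825 m from the base axis. Payload 7 kg.
Tool frame: the origin (TCP) lies midway between the tips of the shut fingers; the grasp point (between the pads) lies 19 mm behind it; z points along the fingers, x is the direction in which the jaws open and shut, and the axes are right-handed (so a half turn about z gives the same grasp; the last joint's range is limited). The gripper opens to 88 mm and grips with 3 to 60 N. Pads are 19 mm wide; open, the fingers measure 130 mm over their backs; the gripper's body (78 mm by 193 mm) begins 47 mm behind the grasp point.
Start: joints at [-0.987, 0.359, 0.012, 0, -1.224, -0.288], TCP at [0.197, -0.646, 0.227] pointing down, gripper open.
Joint ranges: [-3.07, 3.07], [-1.43, 2.12], [-1.02, 1.25], [-3.03, 1.67], [-3.05, -0], [-3.03, 3.03]. Speed limits (rad/s): [2.39, 2.39, 3.01, 3.14, 3.14, 3.14].

### API

Orientations are given as a unit quaternion [w, x, y, z].
In Python, from plant import read_state, vision, ticket gives the robot as it stands.
- The arm moves only by the tool move_arm, never from a script. Its argument "targets" is a list of rows, each a list of 3 entries, a list of its own where there are three numbers: the opening in per cent of the stroke, from 0 (shut) to 100 (fully open), then the shift along the tool's x, y, z in cm, then the turn about the tool's z in rad. In form: [[fingers, [x, y, z], twist], ...]. A call has exactly 8 rows; each row shifts and turns the commanded pose from where the row before left it, along the tool's axes as they then stand; what a row does not reach is not made up. A row lasts 1/10 s, in which the tool goes at most 50 mm and 8.59 degrees, less where a joint would pass 70% of its speed; a pose out of reach is approached as far as the arm can. A call with a gripper value outside its range is refused whole. The fingers move at their own pace and stop on an object; the grip force is fixed at half the most. Time passes only in rows, so rows that do not move let the fingers close, or fill a call up. It gives the time, the measured TCP pose, the force and the opening at its end, in the units of the state.
- read_state(): the state, without advancing time (a new reading comes with each control period).
- vision.get_image(name): name is "side" or "top" or "wrist"; returns the picture (480x640x3 uint8, red, green, blue); there is no depth.
- vision.camera_params(name): a dict with "mtx" (3x3 intrinsics, pixels), "world_from_camera" (4x4, takes a point from camera to world coordinates); the wrist camera has in their place "T_tool_cam" (4x4, takes a point from camera to tool coordinates, whose origin is the TCP and whose axes are the tool frame's). Camera axes: x right, y up, looking along -z (the intrinsics and any distortion apply to the point x, -y, -z); pixel columns grow to the right and rows downward; lengths in m; the calibration is good to about 2 mm. A picture is of the moment at which its call begins: read the wrist's pose just before it. camera_params takes no time and is no camera call.
- ticket.sign_off(): hands the job in, once; it reports no verdict.
The state is a dict: "t": time; "q": joint angles; "qd": joint speeds; "joint_torque": joint torques, N m; "ee_pos": TCP position; "ee_rot": TCP orientation; "contact_force": force on the tool from outside, world axes, zero at the start; "torque": the same for the moment, N m; "finger_gap": opening from 0.0 (shut) to 1.0 (fully open).
Only numpy, scipy, OpenCV 4.12 (cv2) and the standard library are available. Lean on these libraries where they do the work, as an engineer would, in place of code of your own. Each camera call takes 0.05 s, during which the arm holds its last target. There are 200 camera calls.

## Working session

There is one attempt and no reset: what is moved stays moved. The work goes in short steps, Python scripts to look and compute and a tool call to move; the robot and the scene stay as the last step left them, time stands still between calls to the robot, and variables do not carry over. Pictures are saved under pics/ and viewed, about 8 in all and at most 12, crops included, and the job is handed in when it is done.

Besides the shell and the picture viewer there is one more tool, called after "Emit:" as name(argument=value, ...) on one line, values as JSON. move_arm: Moves the arm, as the interface text tells. Its arguments: {"type":"object","properties":{"targets":{"type":"array","items":{"type":"array"}}},"required":["targets"]}

```bash
mkdir -p pics; ls
cat > h.py <<'E'
import numpy as np, cv2
from plant import read_state, vision, ticket
def grab(n,f):
    im=vision.get_image(n); cv2.imwrite('pics/'+f,im[:,:,::-1]); return im
def ray(n,uv,st=None):
    p=vision.camera_params(n)
    K=np.array(p['mtx'])
    d=np.array(p.get('dist',np.zeros(5)),float)
    x,y=cv2.undistortPoints(np.array([[uv]],float),K,d)[0,0]
    if n=='wrist':
        from scipy.spatial.transform import Rotation as R
        T=np.eye(4);T[:3,:3]=R.from_quat(np.roll(st['ee_rot'],-1)).as_matrix();T[:3,3]=st['ee_pos'];T=T@np.array(p['T_tool_cam'])
    else:T=np.array(p['world_from_camera'])
    return T[:3,3],T[:3,:3]@np.array([x,-y,-1])
def onz(n,uv,z,st=None):
    o,d=ray(n,uv,st); return o+d*(z-o[2])/d[2]
E
python3 - <<'E'
from h import *
print(read_state())
for n in('side','top','wrist'):
    print({k:np.round(v,4).tolist() if not isinstance(v,str) else v for k,v in vision.camera_params(n).items()})
    grab(n,n+'0.png')
E
```

```text
pics
{'t': 0.0, 'q': array([-9.86902400e-01,  3.59372545e-01,  1.10679815e-02, -3.40997170e-04,
       -1.22411516e+00, -2.88123501e-01]), 'qd': array([ 0.00042827,  0.00152886,  0.0007338 ,  0.00016619,  0.00099857,
       -0.00070398]), 'joint_torque': array([ 5.71624514e-04, -5.82714808e+01,  2.93048948e+01,  6.99693918e+00,
        6.80900455e-03, -1.78523433e-04]), 'ee_pos': array([ 0.19658941, -0.64522509,  0.22563759]), 'ee_rot': array([-7.07779422e-04,  5.95245197e-01,  8.03543696e-01,  4.28486142e-04]), 'contact_force': array([-0.54538382,  0.58394283, -0.87470585]), 'torque': array([ 0.00025907, -0.04615302,  0.01290654]), 'finger_gap': 1.002667912248589}
{'mtx': [[449.0041, 0.0, 315.2573], [0.0, 449.0041, 241.3288], [0.0, 0.0, 1.0]], 'world_from_camera': [[-0.8051, 0.4485, -0.3882, 0.1133], [-0.5931, -0.6067, 0.5292, 0.4941], [0.0018, 0.6563, 0.7545, 0.8744], [0.0, 0.0, 0.0, 1.0]]}
{'mtx': [[498.1798, 0.0, 317.7381], [0.0, 498.1798, 242.9659], [0.0, 0.0, 1.0]], 'world_from_camera': [[-0.0243, 0.997, -0.0731, 0.4811], [-0.9997, -0.0246, -0.0022, -0.0823], [-0.004, 0.0731, 0.9973, 1.1064], [0.0, 0.0, 0.0, 1.0]]}
{'mtx': [[409.3104, 0.0, 324.9323], [0.0, 409.3104, 240.7889], [0.0, 0.0, 1.0]], 'T_tool_cam': [[1.0, -0.0001, 0.0006, -0.0003], [0.0001, -0.964, -0.266, -0.0726], [0.0007, 0.266, -0.964, -0.1578], [0.0, 0.0, 0.0, 1.0]]}
```

View pics/top0.png

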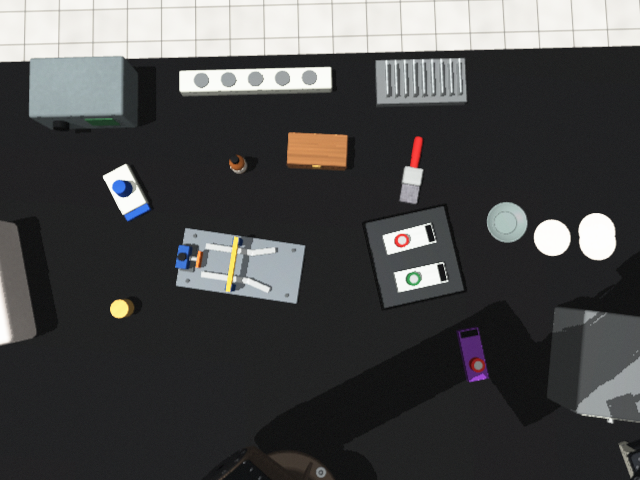

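View pics/side0.png

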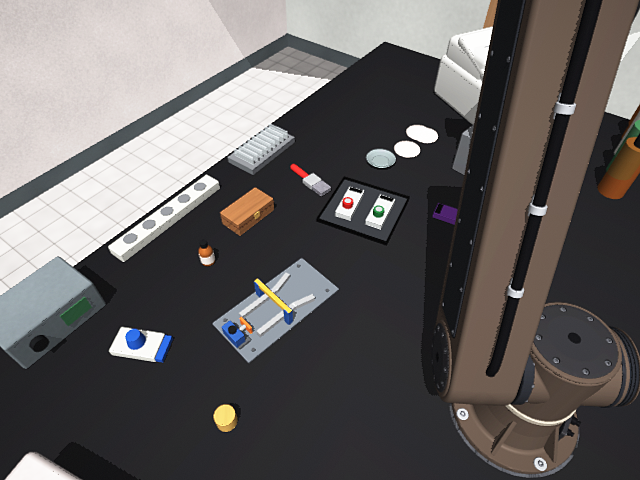

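The top view shows the red holder on the tray at (402,240), with its front to the left, and the green holder below it at (413,279). The gauge is at about (240,265), with its mouth to the right, the bar at (233,263) and the pad at (199,259). A purple decoy sits at (473,355).

```bash
cat > m.py <<'E'
from h import *
def comp(m,box):
    x0,y0,x1,y1=box; k=np.zeros_like(m); k[y0:y1,x0:x1]=m[y0:y1,x0:x1]
    c=max(cv2.findContours(k,cv2.RETR_EXTERNAL,cv2.CHAIN_APPROX_NONE)[0],key=cv2.contourArea)
    return c
def hsv(f): return cv2.cvtColor(cv2.imread('pics/'+f),cv2.COLOR_BGR2HSV)
E
python3 - <<'E'
from m import *
h=hsv('top0.png'); b=cv2.imread('pics/top0.png')
R=np.array
# white plate of red holder + red
white=cv2.inRange(h,(0,0,170),(180,60,255)); red=cv2.inRange(h,(0,100,80),(8,255,255))|cv2.inRange(h,(172,100,80),(180,255,255))
yel=cv2.inRange(h,(22,120,100),(35,255,255)); org=cv2.inRange(h,(5,150,100),(18,255,255))
gry=cv2.inRange(h,(85,10,60),(125,110,170))
def rep(name,n,c,z):
    (cx,cy),(w,hh),a=cv2.minAreaRect(c); P=cv2.boxPoints(((cx,cy),(w,hh),a))
    W=R([onz(n,p,z) for p in P]); e=[W[1]-W[0],W[2]-W[1]]; L=[np.linalg.norm(v) for v in e]; v=e[int(np.argmax(L))]
    print(name,'px',np.round([cx,cy],1),'c',np.round(W.mean(0),4),'size',np.round(L,4),'ang',np.round(np.degrees(np.arctan2(v[1],v[0])),2),cv2.contourArea(c))
rep('redhold','top',comp(white|red,(365,205,464,262)),.022)
rep('reddisc','top',comp(red,(365,205,464,262)),.040)
rep('bar','top',comp(yel,(200,220,270,300)),.0585)
rep('base','top',comp(gry|white|yel|org,(170,220,310,306)),.008)
rep('pad','top',comp(org,(170,220,225,300)),.03)
h=hsv('side0.png'); red=cv2.inRange(h,(0,100,80),(8,255,255))|cv2.inRange(h,(172,100,80),(180,255,255))
yel=cv2.inRange(h,(22,120,100),(35,255,255));gry=cv2.inRange(h,(85,10,60),(125,110,170));white=cv2.inRange(h,(0,0,170),(180,60,255))
rep('bar','side',comp(yel,(230,260,320,340)),.0585)
rep('reddisc','side',comp(red,(330,180,362,225)),.036)
rep('base','side',comp(gry|white|yel,(205,250,340,365)),.008)
big=np.vstack([np.hstack([cv2.resize(b[215:310,165:315],None,fx=5,fy=5,interpolation=2)])]); cv2.imwrite('pics/c1.png',big)
cv2.imwrite('pics/c2.png',cv2.resize(b[200:310,360:470],None,fx=5,fy=5,interpolation=2))
E
```

```text
redhold px [408.7 238.3] c [ 0.566  -0.2786  0.022 ] size [0.1097 0.0451] ang -76.77 849.0
reddisc px [401.5 240. ] c [ 0.5613 -0.2598  0.04  ] size [0.0279 0.0258] ang -91.42 131.0
bar px [232.  263.6] c [0.5191 0.1014 0.0585] size [0.1135 0.0109] ang -9.1 179.5
base px [240.2 265.3] c [0.5168 0.0925 0.008 ] size [0.132 0.273] ang -99.82 6827.0
pad px [198.1 258.7] c [0.5323 0.1796 0.03  ] size [0.0327 0.0079] ang -9.15 36.0
bar px [272.6 295.4] c [0.5167 0.1026 0.0585] size [0.0103 0.1158] ang 169.85 158.0
reddisc px [347.5 202.5] c [ 0.5571 -0.2564  0.036 ] size [0.0244 0.0423] ang 123.3 86.0
base px [273.3 303.9] c [0.5256 0.0851 0.008 ] size [0.3016 0.1718] ang -95.35 5717.5
```

View pics/c1.png

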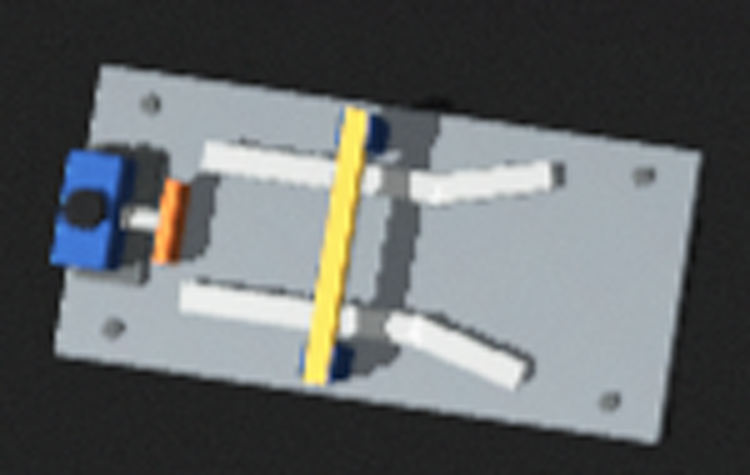

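View pics/c2.png

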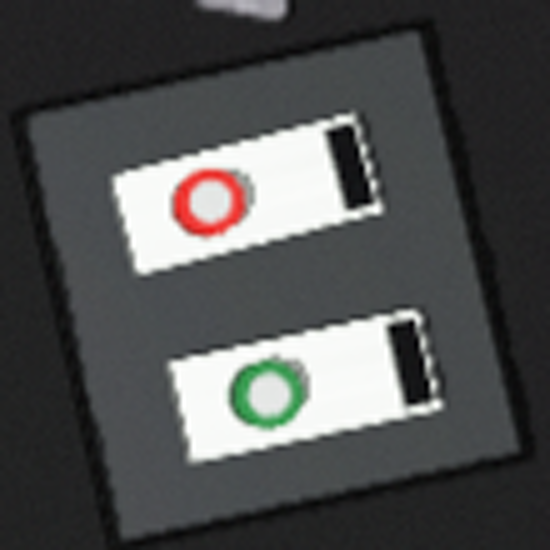

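The sizes match the spec: holder 110x45, bar 113 to 116 long, base 132x273. Holder axis is at 103.2°, with the disc at (0.561,-0.259). Gauge axis is at about 80.4°, with its origin near (0.5185,0.102). I'll move over the disc first.

Emit:
move_arm(targets=[[100,[1.64,2.88,0],0],[100,[1.64,2.88,0],0],[100,[1.64,2.88,0],0],[100,[1.64,2.88,0],0],[100,[1.64,2.88,0],0],[100,[1.64,2.88,0],0],[100,[1.64,2.88,0],0],[100,[1.64,2.88,0],0]])

```text
t: 0.95
ee_pos: [0.3795, -0.4518, 0.2264]
ee_rot: [-0.0, 0.595, 0.804, 0.0]
contact_force: [1.2, -0.7, -0.9]
finger_gap: 0.998
```

Emit:
move_arm(targets=[[100,[1.64,2.88,0],0],[100,[1.64,2.88,0],0],[100,[1.64,2.88,0],0],[100,[1.64,2.88,0],0],[100,[1.64,2.88,0],0],[100,[1.64,2.88,0],0],[100,[1.64,2.88,0],0],[100,[1.64,2.88,0],0]])

```text
t: 1.75
ee_pos: [0.5617, -0.2591, 0.2264]
ee_rot: [-0.0, 0.595, 0.804, -0.0]
contact_force: [1.0, -1.1, 0.1]
finger_gap: 0.999
```

Emit:
move_arm(targets=[[100,[0,0,0],-0.137],[100,[0,0,0],-0.137],[100,[0,0,0],-0.137],[100,[0,0,0],-0.137],[100,[0,0,0],-0.137],[100,[0,0,0],-0.137],[100,[0,0,0],-0.137],[100,[0,0,0],-0.137]])

```text
t: 2.55
ee_pos: [0.5608, -0.2602, 0.2262]
ee_rot: [-0.0, 0.087, 0.996, 0.0]
contact_force: [0.3, -0.1, 0.9]
finger_gap: 1.005
```

Emit:
move_arm(targets=[[100,[0,0,0],-0.137],[100,[0,0,0],-0.137],[100,[0,0,0],-0.137],[100,[0,0,0],0],[100,[0,0,0],0],[100,[0,0,0],0],[100,[0,0,0],0],[100,[0,0,0],0]])

```text
t: 3.35
ee_pos: [0.561, -0.2603, 0.2265]
ee_rot: [-0.0, -0.115, 0.993, 0.0]
contact_force: [-0.4, 0.6, 0.5]
finger_gap: 1.003
```

Run:
```python
from m import *
s=read_state(); im=grab('wrist','w1.png'); h=hsv('w1.png')
white=cv2.inRange(h,(0,0,150),(180,60,255)); red=cv2.inRange(h,(0,100,80),(8,255,255))|cv2.inRange(h,(172,100,80),(180,255,255))
print(s['ee_pos'],s['ee_rot'])
def cs(m): return sorted(cv2.findContours(m,cv2.RETR_EXTERNAL,cv2.CHAIN_APPROX_NONE)[0],key=cv2.contourArea)[-4:]
for nm,m,z in(('white',white|red,.022),('red',red,.040)):
  for c in cs(m):
    P=cv2.boxPoints(cv2.minAreaRect(c)); W=np.array([onz('wrist',p,z,s) for p in P]);e=[W[1]-W[0],W[2]-W[1]];L=[np.linalg.norm(v) for v in e];v=e[int(np.argmax(L))]
    print(nm,np.round(P.mean(0)),cv2.contourArea(c),np.round(W.mean(0),4),np.round(L,4),np.round(np.degrees(np.arctan2(v[1],v[0])),2))
```

```text
[ 0.56104967 -0.26033105  0.22653837] [-8.64560378e-06 -1.15193383e-01  9.93343085e-01  9.07442680e-06]
white [132. 116.] 3903.0 [ 0.7371 -0.3021  0.022 ] [0.039  0.1069] 168.69
white [324. 186.] 6069.5 [ 0.5653 -0.2808  0.022 ] [0.1091 0.0434] -77.74
white [423. 183.] 6100.0 [ 0.481  -0.3027  0.022 ] [0.1117 0.0439] -79.47
white [225. 466.] 10379.5 [0.6011 0.038  0.022 ] [0.4823 0.0332] -166.76
red [324. 212.] 884.5 [ 0.5614 -0.2625  0.04  ] [0.0271 0.0305] 103.79
red [111. 106.] 1911.5 [ 0.7465 -0.3079  0.04  ] [0.0194 0.0663] 168.23
```

View pics/w1.png

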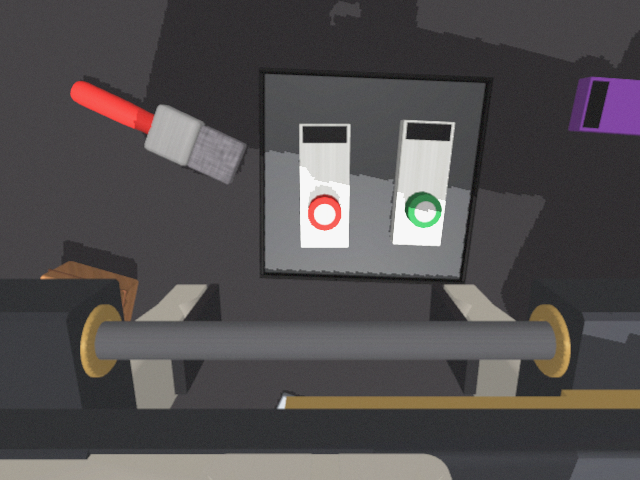

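The wrist view shows the red disc at (324,212), and the plate lines up with the tool. All the estimates agree within 2 mm, so I'll descend with the fingers partly closed to stay clear of the green disc.

Emit:
move_arm(targets=[[60,[0,0,2.6],0],[60,[0,0,2.6],0],[60,[0,0,2.6],0],[60,[0,0,2.6],0],[60,[0,0,2.6],0],[60,[0,0,2.6],0],[60,[0,0,2.6],0],[60,[0,0,0.9],0]])

```text
t: 4.2
ee_pos: [0.5594, -0.26, 0.0329]
ee_rot: [-0.002, -0.115, 0.993, 0.001]
contact_force: [-0.9, -0.4, -0.2]
finger_gap: 0.602
```

Emit:
move_arm(targets=[[60,[0,0,0.5],0],[60,[0,0,0.5],0],[40,[0,0,0],0],[20,[0,0,0],0],[20,[0,0,0],0],[20,[0,0,0],0],[20,[0,0,0],0],[20,[0,0,0],0]])

```text
t: 5.0
ee_pos: [0.5616, -0.2604, 0.0263]
ee_rot: [0.001, -0.116, 0.993, -0.0]
contact_force: [-0.4, 0.5, 5.9]
finger_gap: 0.332
```

Emit:
move_arm(targets=[[20,[0,0,-0.2],0],[20,[0,0,-0.5],0],[20,[0,0,-1],0],[20,[0,0,-1.5],0],[20,[0,0,-2],0],[20,[0,0,-2],0],[20,[0,0,0],0],[20,[0,0,0],0]])

```text
t: 5.8
ee_pos: [0.561, -0.2602, 0.0979]
ee_rot: [0.0, -0.116, 0.993, 0.0]
contact_force: [-0.3, 0.7, -3.2]
finger_gap: 0.33
```

Run:
```python
from m import *
s=read_state(); print(s['ee_pos'],s['ee_rot'],s['contact_force'],s['finger_gap'])
a=grab('wrist','w2.png')[:,:,::-1]; b=grab('side','s2.png')[:,:,::-1]; t=grab('top','t2.png')[:,:,::-1]
cv2.imwrite('pics/m2.png',np.hstack([cv2.resize(a[100:400,180:480],(400,400)),cv2.resize(b[150:270,300:420],(400,400))]))
```

```text
[ 0.56103679 -0.26022704  0.09792348] [ 4.83505342e-04 -1.15603845e-01  9.93295280e-01  5.83038216e-05] [-0.27059439  0.66008883 -3.15664765] 0.3296762875936097
```

View pics/m2.png

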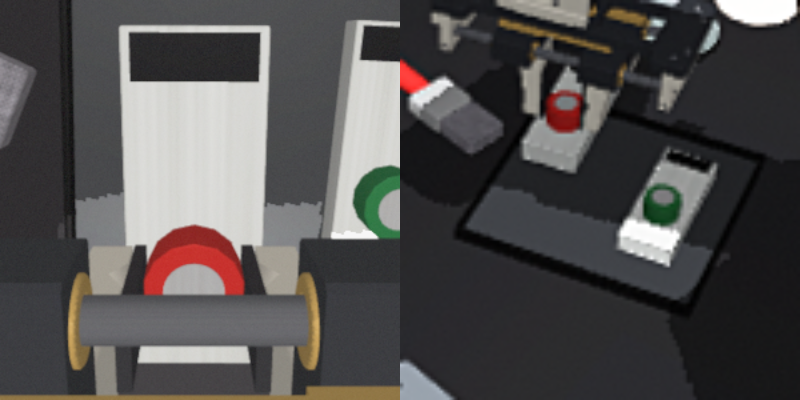

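The holder is held cleanly; the measured weight is 3.2 N, the gap is 29 mm, and the green holder is untouched. Next I'll carry it up and over to a vantage point beside the gauge, and measure the gauge with the wrist camera.

Emit:
move_arm(targets=[[20,[0,0.5,-1.9],0],[20,[-0.5,1.5,-1.9],0],[20,[-0.8,2.2,-1.9],0],[20,[-0.8,2.2,-1.9],0],[20,[-0.8,2.2,-1.9],0],[20,[-0.8,2.2,-1.9],0],[20,[-0.8,2.2,-1.9],0],[20,[-0.8,2.2,-1.9],0]])

```text
t: 6.75
ee_pos: [0.5772, -0.0992, 0.2492]
ee_rot: [-0.001, -0.116, 0.993, 0.0]
contact_force: [0.2, 0.2, -2.5]
finger_gap: 0.333
```

Emit:
move_arm(targets=[[20,[-0.8,2.2,0],0],[20,[-0.8,2.2,0],0],[20,[-0.8,2.2,0],0],[20,[-0.8,2.2,0],0],[20,[-0.8,2.2,0],0],[20,[-0.8,2.2,0],0],[20,[-0.8,2.2,0],0],[20,[-0.8,2.2,0],0]])

```text
t: 7.55
ee_pos: [0.5991, 0.0867, 0.2483]
ee_rot: [-0.001, -0.116, 0.993, -0.0]
contact_force: [0.8, -1.2, -3.3]
finger_gap: 0.33
```

Emit:
move_arm(targets=[[20,[-0.8,1.5,0],0],[20,[-0.5,0.5,0],0],[20,[0,0,0],0.1],[20,[0,0,0],0.1],[20,[0,0,0],0.1],[20,[0,0,0],0.098],[20,[0,0,0],0],[20,[0,0,0],0]])

```text
t: 8.35
ee_pos: [0.6076, 0.1078, 0.2492]
ee_rot: [-0.0, 0.082, 0.997, -0.0]
contact_force: [-0.2, 0.2, -1.9]
finger_gap: 0.329
```

Run:
```python
from m import *
s=read_state(); print(s['ee_pos'],s['ee_rot'],s['contact_force'])
im=grab('wrist','w3.png'); grab('top','t3.png')
```

```text
[0.60758914 0.1078165  0.24922674] [-2.50512260e-04  8.17400735e-02  9.96653640e-01 -1.37204856e-04] [-0.15500909  0.21824637 -1.9196213 ]
```

View pics/w3.png

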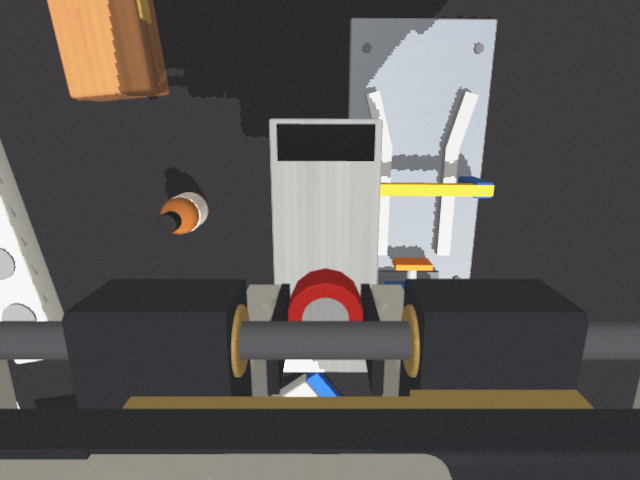

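The wrist view shows the gauge clear to the right of the held plate: fences at columns 375 to 475, bar at row 190, base rear edge at row 19, pad at (412,264). I'll fit lines to these to get the gauge pose and the holder's pose in the hand.

Run:
```python
from m import *
s=read_state(); b=cv2.imread('pics/w3.png'); h=hsv('w3.png'); g=cv2.cvtColor(b,cv2.COLOR_BGR2GRAY).astype(float)
W=lambda uv,z: onz('wrist',uv,z,s)
gx=lambda a:np.array([np.cos(a),np.sin(a)])
def ang(P):
    P=np.array(P); vx,vy,x0,y0=cv2.fitLine(P[:,:2].astype(np.float32),cv2.DIST_HUBER,0,.01,.01).ravel()
    a=np.degrees(np.arctan2(vy,vx))%180; return a,np.array([x0,y0])
def edge(r,c0,c1,sgn,row=True):
    seg=(g[r,c0:c1] if row else g[c0:c1,r]); d=np.diff(cv2.GaussianBlur(seg.reshape(1,-1),(5,1),0).ravel())*sgn
    return c0+int(np.argmax(d))+.5
# base rear edge (row) , right edge
rear=[W((c,edge(c,5,35,1,False)),.008) for c in range(375,470,5)]
right=[W((edge(r,470,510,-1),r),.008) for r in list(range(30,170,6))]
fr=[W((edge(r,425,452,1),r),.008) for r in range(200,250,4)]
fl=[W((edge(r,382,400,-1),r),.020) for r in range(200,250,4)]
yel=cv2.inRange(h,(20,120,80),(35,255,255)); c=comp(yel,(375,170,510,205))
x,y,w,hh=cv2.boundingRect(c); print('yel bbox',x,y,w,hh)
bt=[];bb=[]
for cc in range(385,488,4):
    rr=np.where(yel[170:205,cc])[0]+170; bt.append(W((cc,rr.min()-.5),.0585)); bb.append(W((cc,rr.max()+.5),.0585))
for n,P in(('rear',rear),('right',right),('fenceR foot',fr),('fenceL top',fl),('bar rear edge',bt),('bar front edge',bb)):
    a,p=ang(P); print(n,round(a,2),p.round(4))
print('bar right end',W((x+w-.5,y+hh/2),.0585).round(4))
A=np.radians(80.3); G=gx(A); Y=np.array([-G[1],G[0]]); o=np.array([.5185,.1022])
for n,P in(('rear',rear),('right',right),('fenceR',fr),('fenceL',fl),('bt',bt),('bb',bb)):
    q=np.array(P)[:,:2]-o; print(n,'gauge x',np.median(q@G).round(4),'y',np.median(q@Y).round(4))
q=W((x+w-.5,y+hh/2),.0585)[:2]-o; print('barend',q@G,q@Y)
pad=comp(cv2.inRange(h,(5,150,100),(18,255,255)),(380,240,450,275)); x,y,w,hh=cv2.boundingRect(pad); print('pad',x,y,w,hh,[((W((x+w/2,v),.034)[:2]-o)@G).round(4) for v in (y,y+hh)])
# holder in hand: tool coords
p=vision.camera_params('wrist');K=np.array(p['mtx']);T=np.array(p['T_tool_cam'])
def rw(r):
    l=edge(r,255,300,1); rr=edge(r,360,395,-1); return l,rr
for r in (125,150,180,210,240,265):
    l,rr=rw(r); Z=K[0,0]*.044/(rr-l); P=[(T@[(u-K[0,2])/K[0,0]*Z,-(r-K[1,2])/K[1,1]*Z,-Z,1])[:3] for u in(l,rr)]
    print(r,l,rr,np.round(np.mean(P,0)*1000,1))
print('rear row',edge(325,105,130,1,False))
```

```text
yel bbox 381 183 114 14
rear 169.86 [ 0.5034 -0.043 ]
right 79.98 [0.442  0.0363]
fenceR foot 80.23 [0.4975 0.1442]
fenceL top 80.2 [0.5489 0.1338]
bar rear edge 169.55 [0.5101 0.0966]
bar front edge 170.6 [0.5131 0.1067]
bar right end [0.4605 0.1106 0.0585]
rear gauge x -0.1458 y -0.0034
right gauge x -0.0784 y 0.0643
fenceR gauge x 0.0402 y 0.0278
fenceL gauge x 0.0377 y -0.0246
bt gauge x -0.0069 y 0.0073
bb gauge x 0.0035 y 0.0081
barend -0.0014469166037658588 0.05856940302143083
pad 393 258 39 13 [np.float64(0.0677), np.float64(0.0808)]
125 268.5 386.5 [  1.7 -73.4   0.8]
150 269.5 391.5 [  2.7 -64.7  -6.8]
180 270.5 390.5 [  2.8 -54.   -7.2]
210 271.5 388.5 [  2.6 -42.6  -6.3]
240 272.5 387.5 [  2.7 -31.   -6.7]
265 273.5 392.5 [  3.7 -23.5 -14.3]
rear row 118.5
```

Gauge axis is 80.15° and its origin is about (0.5178,0.1013); three independent features agree within 2 mm. The holder is centred and square in the hand, perhaps sagging slightly at the rear. I'll move over the mouth and lower.

Emit:
move_arm(targets=[[20,[1.1,-1.09,0],0.008],[20,[1.1,-1.09,0],0],[20,[1.1,-1.09,0],0],[20,[1.1,-1.09,0],0],[20,[1.1,-1.09,0],0],[20,[1.1,-1.09,0],0],[20,[1.1,-1.09,0],0],[20,[1.1,-1.07,0],0]])

```text
t: 9.25
ee_pos: [0.5048, 0.0369, 0.2497]
ee_rot: [0.0, 0.087, 0.996, 0.0]
contact_force: [-0.3, 0.2, -2.8]
finger_gap: 0.332
```

Emit:
move_arm(targets=[[20,[0,0,1.5],0],[20,[0,0,2.5],0],[20,[0,0,2.5],0],[20,[0,0,2.5],0],[20,[0,0,2.5],0],[20,[0,0,2.5],0],[20,[0,0,2],0],[20,[0,0,1],0]])

```text
t: 10.05
ee_pos: [0.5046, 0.037, 0.0781]
ee_rot: [-0.001, 0.087, 0.996, -0.001]
contact_force: [-0.3, -1.0, -3.5]
finger_gap: 0.334
```

Emit:
move_arm(targets=[[20,[0,0,1],0],[20,[0,0,1],0],[20,[0,0,0],0],[20,[0,0,0],0],[20,[0,0,0],0],[20,[0,0,0],0],[20,[0,0,0],0],[20,[0,0,0],0]])

```text
t: 10.85
ee_pos: [0.506, 0.0377, 0.0598]
ee_rot: [0.0, 0.087, 0.996, 0.0]
contact_force: [0.3, 0.8, -1.5]
finger_gap: 0.328
```

Emit:
move_arm(targets=[[20,[0,-0.1,0.6],0],[20,[0,0,0.5],0],[20,[0,0,0.4],0],[20,[0,0,0.3],0],[20,[0,0,0.3],0],[20,[0,0,0],0],[20,[0,0,0],0],[20,[0,0,0],0]])

```text
t: 11.65
ee_pos: [0.5059, 0.0368, 0.0387]
ee_rot: [0.0, 0.087, 0.996, 0.0]
contact_force: [0.1, -0.4, -2.9]
finger_gap: 0.331
```

Emit:
move_arm(targets=[[20,[0,0,0.2],0],[20,[0,0,0.2],0],[20,[0,0,0.2],0],[20,[0,0,0.1],0],[20,[0,0,0],0],[20,[0,0,0],0],[20,[0,0,0],0],[20,[0,0,0],0]])

```text
t: 12.45
ee_pos: [0.5057, 0.0367, 0.0316]
ee_rot: [0.0, 0.087, 0.996, 0.0]
contact_force: [-0.1, 0.5, -2.5]
finger_gap: 0.33
```

Run:
```python
from m import *
s=read_state(); print(s['ee_pos'],s['ee_rot'],s['contact_force'],s['torque'])
a=grab('wrist','w4.png')[:,:,::-1]; b=grab('side','s4.png')[:,:,::-1]
cv2.imwrite('pics/m4.png',np.hstack([cv2.resize(a[60:360,175:475],(400,400)),cv2.resize(b[230:360,210:340],(400,400))]))
```

```text
[0.50573376 0.03670668 0.03160624] [3.92914667e-05 8.68766257e-02 9.96219077e-01 2.05497258e-05] [-0.06552764  0.47468429 -2.53419557] [0.13496884 0.07602689 0.00218836]
```

View pics/m4.png

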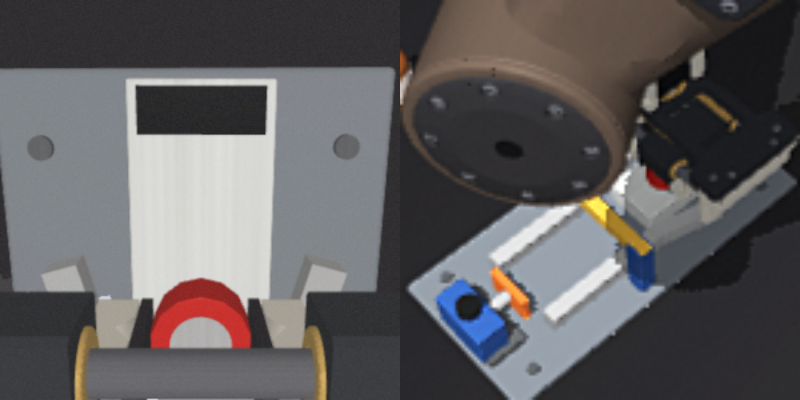

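The holder is just above the floor in the mouth, square but slightly to the right of the lane centre. I'll measure that offset before releasing.

Run:
```python
from m import *
s=read_state(); b=cv2.imread('pics/w4.png'); g=cv2.GaussianBlur(cv2.cvtColor(b,cv2.COLOR_BGR2GRAY),(3,3),0).astype(float)
o=s['ee_pos'][:2]; G=np.array([np.cos(np.radians(80.15)),np.sin(np.radians(80.15))]); X=np.array([-G[1],G[0]])  # ~tool x
f=lambda uv,z: ((onz('wrist',uv,z,s)[:2]-o)@X*1000,(onz('wrist',uv,z,s)[:2]-o)@G*1000)
for r in (128,140,150,165,190,215,240,260):
    row=g[r]; d=np.diff(row); 
    L=150+np.argmax(d[150:200]);R=450+np.argmin(d[450:490]); pl=262+np.argmax(d[262:285]); pr=370+np.argmin(d[370:390])
    print(r,L,R,pl,pr,'base',np.round([f((L+1,r),.008)[0],f((R+.5,r),.008)[0]],1),'plate',np.round([f((pl+1,r),.027)[0],f((pr+.5,r),.027)[0]],1),round(f((300,r),.008)[1],1))
k=cv2.inRange(g,0,75)
for box in((190,150,225,190),(415,150,455,190)):
    c=comp(k,box); m=cv2.moments(c); u=(m['m10']/m['m00'],m['m01']/m['m00']); print('hole',np.round(u,1),np.round(f(u,.008),1))
```

```text
128 169 469 269 381 base [-65.4  62.6] plate [-20.1  22.5] -72.4
140 170 468 269 381 base [-65.4  62.6] plate [-20.3  22.7] -67.4
150 171 467 270 381 base [-65.4  62.6] plate [-20.1  22.8] -63.2
165 172 466 270 380 base [-65.6  62.7] plate [-20.3  22.6] -56.8
190 175 464 270 379 base [-65.4  62.8] plate [-20.6  22.5] -45.8
215 178 462 272 378 base [-65.2  62.9] plate [-20.2  22.5] -34.5
240 180 460 272 377 base [-65.4  63. ] plate [-20.6  22.4] -22.8
260 182 457 273 377 base [-65.4  62.5] plate [-20.5  22.7] -13.1Traceback (most recent call last):
  File "<stdin>", line 11, in <module>
  File "m.py", line 4, in comp
    c=max(cv2.findContours(k,cv2.RETR_EXTERNAL,cv2.CHAIN_APPROX_NONE)[0],key=cv2.contourArea)
ValueError: max() iterable argument is empty
```

Emit:
move_arm(targets=[[20,[-0.12,0,0],0],[20,[-0.12,0,0],0],[20,[0,0,0],0],[20,[0,0,0.1],0],[20,[0,0,0.05],0],[20,[0,0,0],0],[20,[0,0,0],0],[20,[0,0,0],0]])

```text
t: 13.35
ee_pos: [0.5082, 0.0364, 0.0303]
ee_rot: [0.0, 0.087, 0.996, 0.0]
contact_force: [-2.0, 0.7, 3.6]
finger_gap: 0.335
```

Emit:
move_arm(targets=[[35,[0,0,0],0],[40,[0,0,0],0],[48,[0,0,0],0],[55,[0,0,0],0],[60,[0,0,0],0],[60,[0,0,0],0],[60,[0,0,-0.5],0],[60,[0,0,-1.0],0]])

```text
t: 14.15
ee_pos: [0.5076, 0.0361, 0.045]
ee_rot: [-0.001, 0.087, 0.996, -0.0]
contact_force: [0.1, 0.0, -0.6]
finger_gap: 0.601
```

Emit:
move_arm(targets=[[60,[0,0,-2],0],[60,[0,0,-2],0],[40,[0,-1,-2],0],[20,[0,-2,-1],0],[0,[0,-2,0],0],[0,[0,-2,0],0],[0,[0,-2,0],0],[0,[0,-1.3,0],0]])

```text
t: 14.95
ee_pos: [0.4901, -0.0662, 0.116]
ee_rot: [0.001, 0.087, 0.996, 0.0]
contact_force: [0.8, 0.3, 0.4]
finger_gap: 0.112
```

Run:
```python
from m import *
s=read_state(); print(s['ee_pos'],s['ee_rot'],s['contact_force'],s['torque'],s['finger_gap'])
a=grab('wrist','w5.png')[:,:,::-1]; b=grab('top','t5.png')[:,:,::-1]; c=grab('side','s5.png')[:,:,::-1]
cv2.imwrite('pics/m5.png',np.hstack([cv2.resize(b[215:315,165:315],(400,267)),cv2.resize(c[230:330,210:360],(400,267))]))
cv2.imwrite('pics/m5.png',np.vstack([cv2.imread('pics/m5.png'),cv2.resize(a[150:400,100:550],(800,300))]))
```

```text
[ 0.49008587 -0.06615619  0.11601221] [5.08884366e-04 8.71340634e-02 9.96196450e-01 1.67755684e-04] [0.83315944 0.31574433 0.43141507] [ 0.01984913  0.13413435 -0.01115082] 0.1124680136739159
```

View pics/m5.png

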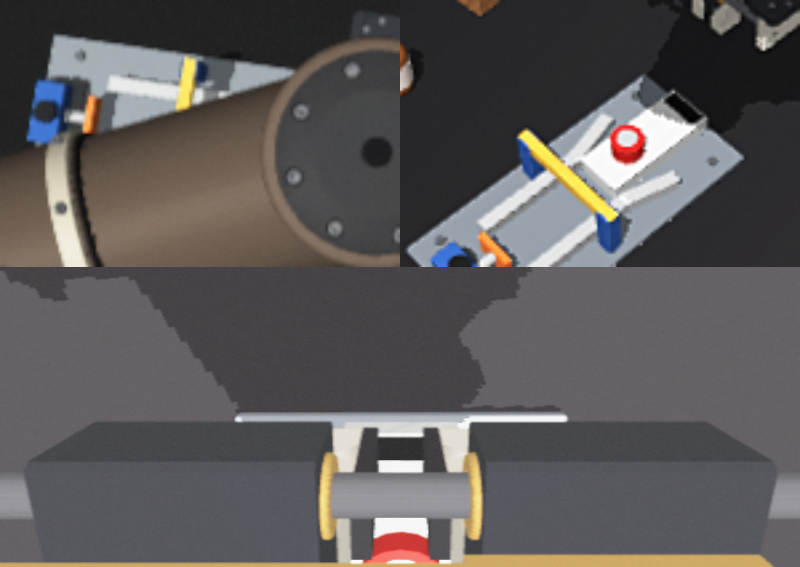

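Holder is flat in the mouth with the disc facing the bar. I'll descend behind the rear face and start pushing.

Emit:
move_arm(targets=[[0,[0,0,0],0],[0,[0,0,1.2],0],[0,[0,0,2],0],[0,[0,0,2],0],[0,[0,0,2],0],[0,[0,0,1.6],0],[0,[0,0,0.9],0],[0,[0,0,0.4],0]])

```text
t: 15.9
ee_pos: [0.4896, -0.065, 0.0127]
ee_rot: [-0.001, 0.087, 0.996, -0.0]
contact_force: [-0.1, -0.1, 0.2]
finger_gap: 0.003
```

Emit:
move_arm(targets=[[0,[0,0,0],0],[0,[0,0,0],0],[0,[0,0.4,0],0],[0,[0,0.4,0],0],[0,[0,0.2,0],0],[0,[0,0.2,0],0],[0,[0,0.1,0],0],[0,[0,0,0],0]])

```text
t: 16.7
ee_pos: [0.4925, -0.0522, 0.0141]
ee_rot: [0.0, 0.087, 0.996, 0.0]
contact_force: [-0.1, -0.3, -0.1]
finger_gap: 0.008
```

Emit:
move_arm(targets=[[0,[0,0.3,0],0],[0,[0,0.3,0],0],[0,[0,0.5,0],0],[0,[0,0.5,0],0],[0,[0,0.5,0],0],[0,[0,0.5,0],0],[0,[0,0.5,0],0],[0,[0,0.5,0],0]])

```text
t: 17.5
ee_pos: [0.4987, -0.0164, 0.014]
ee_rot: [-0.0, 0.087, 0.996, -0.0]
contact_force: [-0.8, -2.1, -0.1]
finger_gap: 0.003
```

Emit:
move_arm(targets=[[0,[0,0.5,0],0],[0,[0,0.5,0],0],[0,[0,0.5,0],0],[0,[0,0.5,0],0],[0,[0,0.5,0],0],[0,[0,0.5,0],0],[0,[0,0.5,0],0],[0,[0,0.5,0],0]])

```text
t: 18.3
ee_pos: [0.5057, 0.0229, 0.014]
ee_rot: [-0.0, 0.087, 0.996, 0.0]
contact_force: [-0.0, -1.2, -0.1]
finger_gap: 0.007
```

Run:
```python
from m import *
s=read_state(); print(s['ee_pos'],s['contact_force'],s['torque'])
c=grab('side','s6.png')[:,:,::-1]; b=grab('top','t6.png')[:,:,::-1]
cv2.imwrite('pics/m6.png',np.hstack([cv2.resize(c[240:370,200:350],(450,390)),cv2.resize(b[215:315,165:265],(350,390))]))
```

```text
[0.50569559 0.02291243 0.01403582] [-0.01029297 -1.1720317  -0.14144648] [-0.56849741  0.17798383  0.03711471]
```

View pics/m6.png

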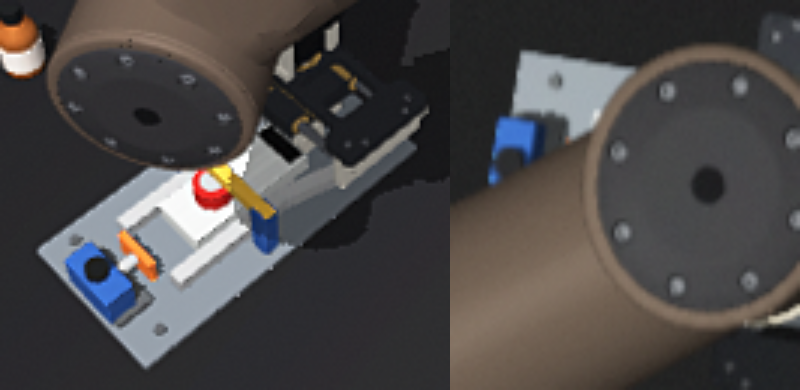

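Emit:
move_arm(targets=[[0,[0,0.3,0],0],[0,[0,0.3,0],0],[0,[0,0.3,0],0],[0,[0,0.2,0],0],[0,[0,0.2,0],0],[0,[0,0.2,0],0],[0,[0,0.1,0],0],[0,[0,0.1,0],0]])

```text
t: 19.2
ee_pos: [0.5086, 0.0392, 0.0141]
ee_rot: [-0.0, 0.087, 0.996, -0.0]
contact_force: [-0.7, -4.1, 3.4]
finger_gap: 0.002
```

Emit:
move_arm(targets=[[0,[0,0.1,0],0],[0,[0,0.1,0],0],[0,[0,0.05,0],0],[0,[0,0.05,0],0],[0,[0,0.05,0],0],[0,[0,0.05,0],0],[0,[0,0,0],0],[0,[0,0,0],0]])

```text
t: 20.0
ee_pos: [0.5093, 0.0432, 0.0141]
ee_rot: [0.0, 0.087, 0.996, 0.0]
contact_force: [-0.3, -4.3, 3.2]
finger_gap: 0.002
```

Emit:
move_arm(targets=[[0,[0,0.05,0],0],[0,[0,0.05,0],0],[0,[0,0.05,0],0],[0,[0,0.05,0],0],[0,[0,0.05,0],0],[0,[0,0.05,0],0],[0,[0,0,0],0],[0,[0,0,0],0]])

```text
t: 20.8
ee_pos: [0.5098, 0.0462, 0.014]
ee_rot: [0.0, 0.087, 0.996, 0.0]
contact_force: [-1.0, -3.0, 3.3]
finger_gap: 0.004
```

Run:
```python
from m import *
s=read_state(); print(s['ee_pos'],s['contact_force'],s['torque'])
c=grab('side','s7.png')[:,:,::-1]; b=grab('wrist','w7.png')[:,:,::-1]
cv2.imwrite('pics/m7.png',np.hstack([cv2.resize(c[250:360,210:340],(440,400),interpolation=2),cv2.resize(b[200:480,180:460],(360,400))]))
```

```text
[0.50982443 0.04623929 0.01404198] [-0.96845649 -3.01175256  3.27726999] [-1.18245009  0.37562547 -0.05157932]
```

View pics/m7.png

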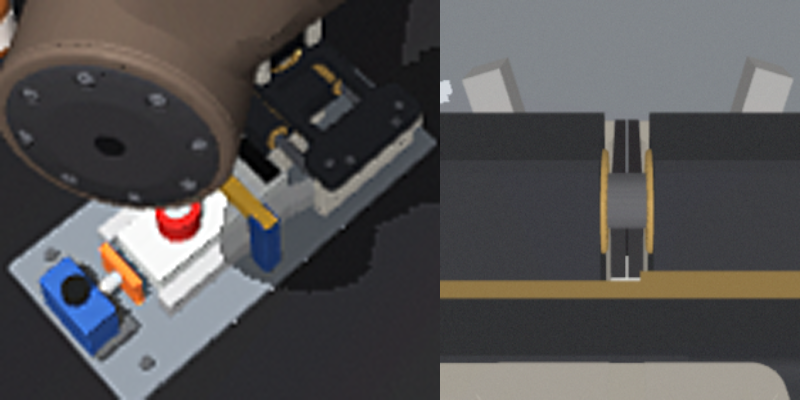

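The specimen has cleared the bar, and the front end is a few mm short of the pad. The steady 3 N vertical force looks like shear locked in at the rear face, so I'll back off briefly to relieve it and then approach slowly.

Emit:
move_arm(targets=[[0,[0,-0.2,0],0],[0,[0,-0.2,0],0],[0,[0,0,0],0],[0,[0,0,0],0],[0,[0,0,0],0],[0,[0,0,0],0],[0,[0,0,0],0],[0,[0,0,0],0]])

```text
t: 21.7
ee_pos: [0.5091, 0.0422, 0.0141]
ee_rot: [-0.0, 0.087, 0.996, 0.0]
contact_force: [0.2, -0.2, 0.2]
finger_gap: 0.004
```

Emit:
move_arm(targets=[[0,[0,0.1,0],0],[0,[0,0.1,0],0],[0,[0,0.1,0],0],[0,[0,0.1,0],0],[0,[0,0.1,0],0],[0,[0,0,0],0],[0,[0,0,0],0],[0,[0,0,0],0]])

```text
t: 22.5
ee_pos: [0.5098, 0.047, 0.014]
ee_rot: [-0.0, 0.087, 0.996, -0.0]
contact_force: [-1.8, -2.5, 1.0]
finger_gap: 0.007
```

Emit:
move_arm(targets=[[0,[0,0.05,0],0],[0,[0,0.05,0],0],[0,[0,0.05,0],0],[0,[0,0.05,0],0],[0,[0,0,0],0],[0,[0,0,0],0],[0,[0,0,0],0],[0,[0,0,0],0]])

```text
t: 23.3
ee_pos: [0.5103, 0.0491, 0.014]
ee_rot: [-0.0, 0.087, 0.996, 0.0]
contact_force: [-1.9, -2.5, 1.7]
finger_gap: 0.005
```

Emit:
move_arm(targets=[[0,[0,0.05,0],0],[0,[0,0.05,0],0],[0,[0,0.05,0],0],[0,[0,0,0],0],[0,[0,0,0],0],[0,[0,0,0],0],[0,[0,0,0],0],[0,[0,0,0],0]])

```text
t: 24.1
ee_pos: [0.5106, 0.0507, 0.0141]
ee_rot: [0.0, 0.087, 0.996, 0.0]
contact_force: [-1.2, -1.7, -0.3]
finger_gap: 0.004
```

Emit:
move_arm(targets=[[0,[0,0.05,0],0],[0,[0,0.05,0],0],[0,[0,0.05,0],0],[0,[0,0,0],0],[0,[0,0,0],0],[0,[0,0,0],0],[0,[0,0,0],0],[0,[0,0,0],0]])

```text
t: 24.9
ee_pos: [0.5108, 0.0521, 0.0141]
ee_rot: [0.0, 0.087, 0.996, 0.0]
contact_force: [0.4, -0.5, 0.2]
finger_gap: 0.003
```

Emit:
move_arm(targets=[[0,[0,0.05,0],0],[0,[0,0.05,0],0],[0,[0,0,0],0],[0,[0,0,0],0],[0,[0,0,0],0],[0,[0,0,0],0],[0,[0,0,0],0],[0,[0,0,0],0]])

```text
t: 25.7
ee_pos: [0.511, 0.0531, 0.014]
ee_rot: [0.0, 0.087, 0.996, 0.0]
contact_force: [-0.4, 0.4, -1.3]
finger_gap: 0.009
```

Emit:
move_arm(targets=[[0,[0,0.05,0],0],[0,[0,0.05,0],0],[0,[0,0.05,0],0],[0,[0,0,0],0],[0,[0,0,0],0],[0,[0,0,0],0],[0,[0,0,0],0],[0,[0,0,0],0]])

```text
t: 26.5
ee_pos: [0.5113, 0.0546, 0.0141]
ee_rot: [0.0, 0.087, 0.996, 0.0]
contact_force: [-0.2, -0.6, -0.4]
finger_gap: 0.003
```

Emit:
move_arm(targets=[[0,[0,0.05,0],0],[0,[0,0.05,0],0],[0,[0,0.05,0],0],[0,[0,0,0],0],[0,[0,0,0],0],[0,[0,0,0],0],[0,[0,0,0],0],[0,[0,0,0],0]])

```text
t: 27.3
ee_pos: [0.5116, 0.056, 0.0141]
ee_rot: [0.0, 0.087, 0.996, 0.0]
contact_force: [-0.7, -1.4, -1.0]
finger_gap: -0.002
```

Emit:
move_arm(targets=[[0,[0,0.05,0],0],[0,[0,0.05,0],0],[0,[0,0.05,0],0],[0,[0,0,0],0],[0,[0,0,0],0],[0,[0,0,0],0],[0,[0,0,0],0],[0,[0,0,0],0]])

```text
t: 28.1
ee_pos: [0.5115, 0.0569, 0.014]
ee_rot: [-0.0, 0.087, 0.996, -0.0]
contact_force: [0.3, -5.2, 0.9]
finger_gap: 0.01
```

Emit:
move_arm(targets=[[0,[0,0.05,0],0],[0,[0,0.05,0],0],[0,[0,0.05,0],0],[0,[0,0,0],0],[0,[0,0,0],0],[0,[0,0,0],0],[0,[0,0,0],0],[0,[0,0,0],0]])

```text
t: 28.9
ee_pos: [0.5114, 0.0579, 0.014]
ee_rot: [-0.001, 0.087, 0.996, -0.001]
contact_force: [-0.6, -7.9, 2.2]
finger_gap: 0.006
```

Pad found at y≈0.0563; the force is rising at the spring rate. I'll press on towards 3.5 mm, about 10 N on the pad.

Emit:
move_arm(targets=[[0,[0,0.05,0],0],[0,[0,0.05,0],0],[0,[0,0.05,0],0],[0,[0,0,0],0],[0,[0,0,0],0],[0,[0,0,0],0],[0,[0,0,0],0],[0,[0,0,0],0]])

```text
t: 29.7
ee_pos: [0.5114, 0.0588, 0.0141]
ee_rot: [-0.001, 0.087, 0.996, -0.001]
contact_force: [-0.6, -10.2, 4.2]
finger_gap: 0.005
```

Emit:
move_arm(targets=[[0,[0,0.05,0],0],[0,[0,0.04,0],0],[0,[0,0,0],0],[0,[0,0,0],0],[0,[0,0,0],0],[0,[0,0,0],0],[0,[0,0,0],0],[0,[0,0,0],0]])

```text
t: 30.5
ee_pos: [0.5113, 0.0594, 0.014]
ee_rot: [-0.001, 0.087, 0.996, -0.001]
contact_force: [-0.2, -11.6, 4.8]
finger_gap: 0.004
```

Emit:
move_arm(targets=[[0,[0,0,0],0],[0,[0,0,0],0],[0,[0,0,0],0],[0,[0,0,0],0],[0,[0,0,0],0],[0,[0,0,0],0],[0,[0,0,0],0],[0,[0,0,0],0]])

```text
t: 31.3
ee_pos: [0.5113, 0.0594, 0.014]
ee_rot: [-0.001, 0.087, 0.996, -0.001]
contact_force: [0.2, -12.3, 3.5]
finger_gap: 0.003
```

Run:
```python
from m import *
for i in range(4):
    s=read_state(); print(s['ee_pos'].round(4),s['contact_force'].round(2)); c=grab('side','s8.png')
```

```text
[0.5113 0.0594 0.014 ] [  0.25 -12.29   3.46]
[0.5113 0.0594 0.014 ] [ -0.77 -11.03   4.05]
[0.5113 0.0594 0.014 ] [ -0.22 -11.83   3.86]
[0.5113 0.0594 0.014 ] [ -0.07 -12.16   3.45]
```

The lean was held for about 1.7 s at roughly 12 N on the tool, which is about 10 N on the pad after friction. Now I'll release gently and retreat.

Emit:
move_arm(targets=[[0,[0,-0.1,0],0],[0,[0,-0.1,0],0],[0,[0,-0.1,0],0],[0,[0,-0.1,0],0],[0,[0,-0.1,0],0],[0,[0,-0.2,0],0],[0,[0,-0.2,0],0],[0,[0,-0.3,0],0]])

```text
t: 32.3
ee_pos: [0.5107, 0.0497, 0.0142]
ee_rot: [0.0, 0.087, 0.996, 0.0]
contact_force: [0.0, 0.3, -0.1]
finger_gap: 0.003
```

Emit:
move_arm(targets=[[0,[0,-0.8,0],0],[0,[0,-1,0],0],[0,[0,-1.5,0],0],[0,[0,-1.5,0],0],[0,[0,-1.5,-1],0],[0,[0,-1.5,-2],0],[0,[0,-1.5,-3],0],[0,[0,-1.5,-3],0]])

```text
t: 33.1
ee_pos: [0.4909, -0.0587, 0.1055]
ee_rot: [-0.0, 0.087, 0.996, -0.0]
contact_force: [0.6, -0.1, 0.2]
finger_gap: 0.004
```

Emit:
move_arm(targets=[[0,[0,-2.5,-2],0],[0,[0,-2.5,-2],0],[0,[0,-2.5,-2],0],[0,[0,-2.5,0],0],[0,[0,-2.5,0],0],[0,[0,-2.5,0],0],[0,[0,-2,0],0],[0,[0,0,0],0]])

```text
t: 33.9
ee_pos: [0.461, -0.2268, 0.1647]
ee_rot: [0.0, 0.088, 0.996, -0.0]
contact_force: [-0.0, 1.1, 0.3]
finger_gap: 0.007
```

Run:
```python
from m import *
s=read_state(); print(s['ee_pos'],s['contact_force'],s['t'])
c=grab('side','s9.png')[:,:,::-1]; b=grab('top','t9.png')[:,:,::-1]
cv2.imwrite('pics/m9.png',np.vstack([np.hstack([cv2.resize(c[240:360,200:360],(400,300),interpolation=2),cv2.resize(b[215:305,170:290],(400,300),interpolation=2)]),cv2.resize(b[100:350,80:520],(528,300))[:, :].copy() if 0 else np.hstack([cv2.resize(b[100:355,80:520],(500,290)),cv2.resize(c[150:440,90:480],(300,290))])[:290,:800]]))
# pad position before (s0) and now in side view
for f in('side0.png','s8.png','s9.png'):
    h=hsv(f); o=cv2.inRange(h,(5,150,100),(18,255,255)); cc=comp(o,(225,300,265,345)); m=cv2.moments(cc); print(f,m['m10']/m['m00'],m['m01']/m['m00'],m['m00'])
```

```text
[ 0.46104123 -0.22684774  0.16469582] [-0.01021232  1.083518    0.25827004] 33.9
side0.png 246.16081871345028 325.13157894736844 57.0
s8.png 244.8301282051282 325.4070512820512 52.0
s9.png 245.97798742138363 325.1194968553459 53.0
```

View pics/m9.png

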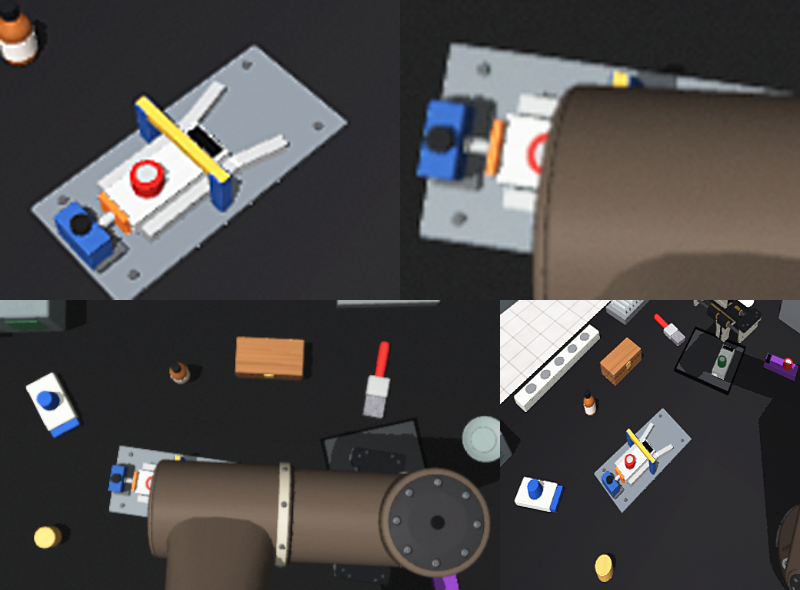

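```bash
python3 -c "
from plant import ticket; print(ticket.sign_off())"
```

```text
the job is handed in; nothing more can be done
None
```

I set the red holder flat in the gauge mouth with its disc towards the bar, pushed it under the bar onto the stop pad, and leaned on it for about 1.7 s. I then backed off, left it there and handed the job in at about 34 s.

- **Lean force:** the tool read 11 to 12.3 N. Taking off roughly 2 N of sliding friction leaves about 10 N on the pad. The tool travelled about 3 mm past first contact, a little under the 3.5 mm that 10 N implies; that gives about 9 to 10 N. The highest reading was 12.3 N, but I only sampled the force at the end of each move.
- **Last pictures:** the holder is between the fences with its front at the pad and the disc past the bar. The pad has sprung back to its starting position in the side view, to within 0.2 pixels. The green holder and everything else in view are where they were. The arm is clear and touching nothing.
- **Unexplained reading:** a steady vertical force of about 3 N appeared partway through the push, when the trailing part of the disc could still have been under the bar. I took it for friction against the rear face, because backing off cleared it. It came back to about 4 N during the lean, after the disc had passed the bar. I saw no sign of the disc touching the bar, but I had no direct measurement of that clearance.

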